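# Load the comb cooling rack and start the module test

## Task

First lift the dust cover off the comb rack and lay it flat on the white mat, roughly centred. Load every power module from the blue tray into the rack with its fins fully down between the rack's fins, and once all are in, swing up the amber guard so that it stays open by itself and press the green start button. Then shut the guard again, leaving cover and modules where you put them and the things beyond the rack undisturbed.

Things in the scene. Friction and masses are not known exactly. Their poses are not given: they have to be found in the camera images.
- rack: Fixed aluminium comb rack, grey sides, 80 (x) x 216 (y) x 36 mm; origin centre of underside. Floor 8 mm thick; 4 fins along y, 4 mm thick, at x = -21, -7, 7, 21 mm, tops at z = 30 mm; side rails inside x = +-35 mm and end walls inside y = +-103 mm, 36 mm high. Holds 4 modules in a row along y, fins down, their y along its y; a seated one's origin is at x = 0 (3 mm play), z = 8 mm.
- cover: Loose dust cover, about 0.22 kg, 96 (x) x 232 (y) mm: clear plate, blue skirt, blue bar handle on top. Origin centre of the skirt's lower edge; plate 12 to 16 mm above it; handle 14 mm thick (x), 50 mm long (y), 16 to 48 mm above the origin, centred. Starts over the rack, in line with it, plate on the rails.
- mat: Fixed white mat, 150 (x) x 270 (y) x 3 mm, between the robot and the rack. Origin at the centre of its underside.
- tray: Fixed shallow blue tray, 220 x 220 x 16 mm, walls and floor 4 mm thick, origin at the centre of its underside. The modules start in it, standing on their fins. It stands left or right of the mat.
- start_top (a point): Centre of the top face of the green button (36 mm across), 77 mm above the table, on the start station under the guard. The station is a fixed grey box 130 x 120 x 55 mm on the other side of the mat from the tray. Axes are the station's: x from the guard's tab end towards its hinge, z up.
- start (a joint): Travel of the green push button in m: 0 up, 0.006 fully down. It is a spring button (1.5 N at first, 5 N fully down) and comes back up. It counts as pressed beyond 0.004.
- guard (a joint): Angle of the amber see-through guard over the button in rad: 0 closed (flat on the station), 1.9 wide open. It swings up about a horizontal hinge at its far end; the stiff hinge (0.09 N m) holds it wherever it is left.
- guard_tab (a point): Point on the red tab that lifts the guard, 10 mm below the tab's free end and 22 mm above the guard's top plate. Tab 18 mm wide (y, along the hinge), 10 mm thick (x), 32 mm tall. Axes turn with the guard; closed, they are the station's, and this point is 66 mm in -x and 56 mm in +z from guard_hinge. Pinch it across y: it can turn between the fingers.
- guard_hinge (a point): Centre of the guard's hinge axis (along the point's y), 40 mm in the station's +x from the button's centre, 58 mm above the table. Opening turns the guard about +y: the tab end goes up and over towards the station's +x.
- canister: Bystander: small steel canister, 52 mm across, 55 mm high, beyond the rack. Origin at its base.
- solvent: Bystander: small white bottle with a red cap, 56 mm across, 110 mm high, beyond the rack. Origin at its base.
- wafercase: Bystander: flat clear plastic case, 70 x 100 x 22 mm, beyond the rack. Origin at its base.
- module1: Loose power module, about 0.16 kg: black package on a copper comb heat sink; 3 or all 4 are present. Origin centre of underside (feet of the fins). 5 fins 4 mm thick, 24 mm high, 40 mm long along y, at x = -28, -14, 0, 14, 28 mm; base plate 64 (x) x 40 (y), z 24 to 30 mm; package 34 (x) x 30 (y), z 30 to 58 mm, grip it from above. Same after a half turn.
- module2: Another power module exactly like module1, or absent.
- module3: Another power module exactly like module1, or absent.
- module4: Another power module exactly like module1, or absent.

How it is judged:
On the way, in this order (a step that is already met when the one before it is completed fails the run):
1. the dust cover lies flat on the white mat, let go (x of cover in the frame of mat between -0.05 and 0.05 m and y of cover in the frame of mat between -0.06 and 0.06 m and z of cover in the frame of mat below 0.01 m and angle between cover's own z axis and vertical below 0.08 rad and contact force between the fingers and cover below 0.3 N), for 0.2 s.
2. every module present is fully down in the rack, let go (x of module1 in the frame of rack between -0.008 and 0.008 m and y of module1 in the frame of rack between -0.09 and 0.09 m and z of module1 in the frame of rack between 0.003 and 0.0115 m and angle between each of module1, module2, module3, module4's own z axis and vertical below 0.08 rad and angle between the y axis of each of module1, module2, module3, module4 and the y axis of rack, either way round below 0.2 rad and x of module2 in the frame of rack between -0.008 and 0.008 m and y of module2 in the frame of rack between -0.09 and 0.09 m and z of module2 in the frame of rack between 0.003 and 0.0115 m and x of module3 in the frame of rack between -0.008 and 0.008 m and y of module3 in the frame of rack between -0.09 and 0.09 m and z of module3 in the frame of rack between 0.003 and 0.0115 m and x of module4 in the frame of rack between -0.008 and 0.008 m and y of module4 in the frame of rack between -0.09 and 0.09 m and z of module4 in the frame of rack between 0.003 and 0.0115 m and contact force between the fingers and module1 below 0.3 N and contact force between the fingers and module2 below 0.3 N and contact force between the fingers and module3 below 0.3 N and contact force between the fingers and module4 below 0.3 N), for 0.2 s.
3. the guard is up (beyond 1.4 rad) and stays without being touched, the modules loaded (value of joint guard above 1.4 rad and contact force between the fingers and guard below 0.1 N and x of module1 in the frame of rack between -0.008 and 0.008 m and y of module1 in the frame of rack between -0.09 and 0.09 m and z of module1 in the frame of rack between 0.003 and 0.0115 m and angle between each of module1, module2, module3, module4's own z axis and vertical below 0.08 rad and angle between the y axis of each of module1, module2, module3, module4 and the y axis of rack, either way round below 0.2 rad and x of module2 in the frame of rack between -0.008 and 0.008 m and y of module2 in the frame of rack between -0.09 and 0.09 m and z of module2 in the frame of rack between 0.003 and 0.0115 m and x of module3 in the frame of rack between -0.008 and 0.008 m and y of module3 in the frame of rack between -0.09 and 0.09 m and z of module3 in the frame of rack between 0.003 and 0.0115 m and x of module4 in the frame of rack between -0.008 and 0.008 m and y of module4 in the frame of rack between -0.09 and 0.09 m and z of module4 in the frame of rack between 0.003 and 0.0115 m), for 0.3 s.
4. the start button is pressed with the guard up and the modules loaded (value of joint start above 0.004 m and value of joint guard above 1.2 rad and x of module1 in the frame of rack between -0.008 and 0.008 m and y of module1 in the frame of rack between -0.09 and 0.09 m and z of module1 in the frame of rack between 0.003 and 0.0115 m and angle between each of module1, module2, module3, module4's own z axis and vertical below 0.08 rad and angle between the y axis of each of module1, module2, module3, module4 and the y axis of rack, either way round below 0.2 rad and x of module2 in the frame of rack between -0.008 and 0.008 m and y of module2 in the frame of rack between -0.09 and 0.09 m and z of module2 in the frame of rack between 0.003 and 0.0115 m and x of module3 in the frame of rack between -0.008 and 0.008 m and y of module3 in the frame of rack between -0.09 and 0.09 m and z of module3 in the frame of rack between 0.003 and 0.0115 m and x of module4 in the frame of rack between -0.008 and 0.008 m and y of module4 in the frame of rack between -0.09 and 0.09 m and z of module4 in the frame of rack between 0.003 and 0.0115 m), for 0.05 s.
5. the guard is shut again (value of joint guard below 0.12 rad), for 0.2 s.
At the end, for the whole second after the job is handed in: Every module present is in the rack: 8 mm from its centre line at most, fins on its floor within 3.5 mm, upright (0.08 rad), in line (0.2 rad); cover flat on the mat, centre within 50 mm (x) and 60 mm (y) of the mat's; guard below 0.12 rad, button up, all at rest (x of module1 in the frame of rack between -0.008 and 0.008 m and y of module1 in the frame of rack between -0.09 and 0.09 m and z of module1 in the frame of rack between 0.003 and 0.0115 m and angle between each of module1, module2, module3, module4, cover's own z axis and vertical below 0.08 rad and angle between the y axis of each of module1, module2, module3, module4 and the y axis of rack, either way round below 0.2 rad and x of module2 in the frame of rack between -0.008 and 0.008 m and y of module2 in the frame of rack between -0.09 and 0.09 m and z of module2 in the frame of rack between 0.003 and 0.0115 m and x of module3 in the frame of rack between -0.008 and 0.008 m and y of module3 in the frame of rack between -0.09 and 0.09 m and z of module3 in the frame of rack between 0.003 and 0.0115 m and x of module4 in the frame of rack between -0.008 and 0.008 m and y of module4 in the frame of rack between -0.09 and 0.09 m and z of module4 in the frame of rack between 0.003 and 0.0115 m and x of cover in the frame of mat between -0.05 and 0.05 m and y of cover in the frame of mat between -0.06 and 0.06 m and z of cover in the frame of mat below 0.01 m and linear speed of each of module1, module2, module3, module4, cover below 0.02 m/s and value of joint guard below 0.12 rad and value of joint start below 0.002 m); the robot touches nothing.
It fails at once if a bystander (canister, bottle, flat case) is moved more than 30 mm (distance of any of canister, solvent, wafercase from where it was at the start of the episode above 0.03 m).
Of module1, module2, module3, module4 only 3 to 4 are there at a start; the rules pass over those that are not, and their reading is None.
At some moment in a run one of module1, module2, module3, module4, cover may be knocked a few centimetres aside while the robot is not near it.
It also fails if it takes over 210 s, if anything falls off the work surface, if the arm or the gripper's body presses on something with over 40 N, if the wrist force passes 120 N, or if a joint passes its speed limit or range.

## Robot

A 6-joint arm with a two-finger parallel gripper is mounted at the origin on the work surface. World frame = base frame: x ahead of the robot, y to its left, z up, the work surface at z = 0. Lengths are in m, angles in rad, forces in N, time in s.
With the tool pointing down it reaches from about 0.35 to 0.95 m from the base axis. Payload 17.4 kg.
Tool frame: the origin (TCP) lies where the fingers leave the gripper's body, on its centre line; the fingertips stand 84 mm ahead of it and the grasp point (between the pads) lies ahead of it (manip.grasp_offset is the z of the grasp point in the tool frame, in m); z points along the fingers, y is the line along which they close (so a half turn about z gives the same grasp; the last joint's range is limited). The gripper opens to 93 mm and grips with 3 to 60 N. Pads are 15 mm wide; open, the fingers measure 128 mm over their backs; the gripper's body (75 mm by 188 mm) begins 65 mm behind the grasp point.
Start: joints at [-1.192, 0.116, 1.442, -0, 1.584, -0.038], TCP at [0.273, -0.617, 0.303] pointing down, gripper open.
Joint ranges: [-2.83, 2.83], [-0.83, 2.19], [0.07, 2.5], [-1.14, 4.28], [0.01, 3], [-2.97, 2.97]. Speed limits (rad/s): [1.89, 1.89, 2.22, 3.14, 3.14, 3.14].

## Interface

Orientations are given as [roll, pitch, yaw] about the fixed x, y, z axes, in that order (R = Rz(yaw) Ry(pitch) Rx(roll)).
In Python, from workcell import manip, grab_frame, close_job gives the robot as it stands (manip), with the cameras as plain functions and the job as plain functions.
- The arm moves only by the tool creep_tool, called after "Emit:" as name(argument=value, ...), one argument or row to a line, values as JSON. Schema: {"type":"object","properties":{"plan":{"type":"array","items":{"type":"number"},"minItems":5,"maxItems":60},"force":{"type":"number"},"only":{"type":"string"},"quiet":{"type":"boolean"},"lines":{"type":"string"}},"required":["plan"],"additionalProperties":false}. plan is one flat list of numbers that holds 1 to 12 rows one after another, with no inner brackets; each row has 5 numbers: the finger opening in m, then dx, dy, dz in shares of 0.2 m (1.0 is 0.2 m), then a turn about the tool's z in shares of 2 pi rad (1.0 is 2 pi rad); each row shifts and turns the commanded pose from where the row before left it, along the tool's axes as they then stand; what a row does not reach is not made up. A row lasts 1/12 s, in which the tool goes at most 0.0417 m and 0.125 rad, less where a joint would pass 70% of its speed; a pose out of reach is approached as far as the arm can. The fingers move at their own pace and stop on an object; force is the grip in N (left out, the last holds). Time passes only in rows, so rows that do not move let the fingers close. The tool returns the time, the measured TCP pose, the force, the opening and the grip force at its end. only (a regular expression) keeps the lines of the reply that match it, lines (a string "A,B") keeps lines A to B, and quiet returns only ok. Input that does not fit is refused with a message, and nothing moves.
- manip.get_obs(): the state, without advancing time (a new reading comes with each control period).
- grab_frame(name): name is "scene" or "top" or "wrist"; returns a dict with "image" (420x560x3 uint8, red, green, blue), "fx", "fy", "cx", "cy" (pixels), "position" and "orientation" of the camera in the world. Camera axes: x right, y down, z forward; pixel columns grow to the right and rows downward; lengths in m; the calibration is good to about 2 mm. A picture is of the moment at which its call begins. There is no depth.
- close_job(): hands the job in; it is judged then, once.
The state is a dict: "clock": time; "q": joint angles; "qd": joint speeds; "joint_torque": joint torques, N m; "eef_pos": TCP position; "eef_rot": TCP orientation; "contact_force": force on the tool from outside, world axes, zero at the start; "ft_torque": the same for the moment, N m; "grip_width": finger opening in m; "finger_force": force on a finger pad.
Only numpy, scipy, OpenCV 4.12 (cv2) and the standard library are available. Lean on these libraries where they do the work, as an engineer would, in place of code of your own. Each camera call takes 0.05 s, during which the arm holds its last target. There are 200 camera calls.

## Working session

There is one attempt and no reset: what is moved stays moved. The work goes in short steps, Python scripts to look and compute and a tool call to move; the robot and the scene stay as the last step left them, time stands still between calls to the robot, and variables do not carry over. Pictures are saved under pics/ and viewed, at most 14 in all, crops included, and the job is handed in when it is done.

```bash
ls; mkdir -p pics
```

Run:
```python
from workcell import manip, grab_frame, close_job
import cv2
o=manip.get_obs();print(o['clock'],o['eef_pos'],o['eef_rot'],o['grip_width'],manip.grasp_offset)
for n in ['top','scene']:
    f=grab_frame(n);cv2.imwrite(f'pics/{n}0.png',f['image'][:,:,::-1]);print(n,f['fx'],f['cx'],f['cy'],f['position'],f['orientation'])
```

```text
pics
workcell.py
0.0 [ 0.27321605 -0.61710988  0.30200626] [-3.14043505e+00 -1.75498567e-05  4.16784442e-01] 0.09284357901976355 0.0653
top 396.97807626974793 283.732155699911 205.00209525819903 [0.44148643 0.01662627 1.0834297 ] [-3.00253196 -0.03251381 -1.55649148]
scene 538.5123706632729 287.94340952997254 206.99426731142233 [1.43574845 0.24037352 0.95521003] [-2.34281597e+00 -7.45968417e-04  1.83231881e+00]
```

View pics/top0.png

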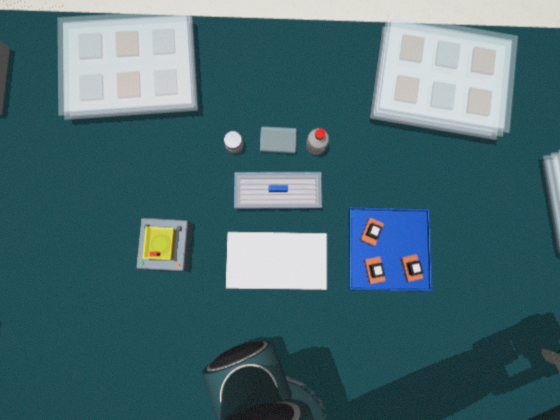

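View pics/scene0.png

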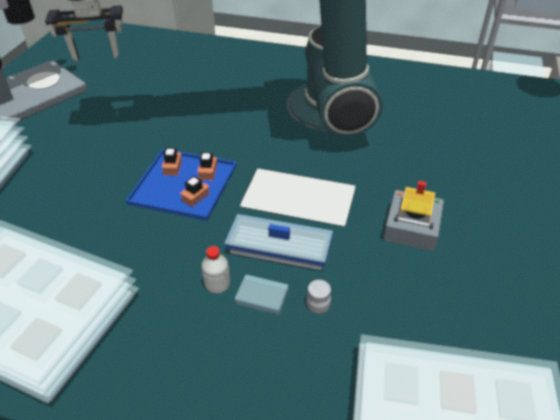

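The top view shows the rack and cover at (278,190) with the blue handle at (278,188). The mat is at (277,261). The tray at (390,250) holds three modules at about (373,231), (375,270) and (413,268). The station is at (163,244) with the red tab at (154,254), and the bystanders are at row 140. The scene view agrees.

Create h.py:
```python
from workcell import manip, grab_frame, close_job
import numpy as np, cv2
from scipy.spatial.transform import Rotation as Ro
def rot(e): return Ro.from_euler('xyz',e).as_matrix()
def grab(n,save=None):
    f=grab_frame(n)
    if save: cv2.imwrite(f'pics/{save}.png',f['image'][:,:,::-1])
    return f
def ray(f,uv,z):
    uv=np.atleast_2d(np.asarray(uv,float))
    d=np.c_[(uv[:,0]-f['cx'])/f['fx'],(uv[:,1]-f['cy'])/f['fy'],np.ones(len(uv))]@rot(f['orientation']).T
    p=np.array(f['position']);return p+d*((z-p[2])/d[:,2])[:,None]
def proj(f,P):
    c=(np.atleast_2d(P)-f['position'])@rot(f['orientation'])
    return np.c_[c[:,0]/c[:,2]*f['fx']+f['cx'],c[:,1]/c[:,2]*f['fy']+f['cy']]
def blobs(f,lo,hi,amin=10,win=None):
    """hsv range -> list of contours (area order)"""
    h=cv2.cvtColor(f['image'],cv2.COLOR_RGB2HSV)
    m=cv2.inRange(h,np.array(lo),np.array(hi))
    if win: w=np.zeros_like(m);u0,v0,u1,v1=win;w[v0:v1,u0:u1]=255;m&=w
    cs=cv2.findContours(m,cv2.RETR_EXTERNAL,cv2.CHAIN_APPROX_NONE)[0]
    return sorted([c[:,0,:] for c in cs if cv2.contourArea(c)>=amin],key=lambda c:-cv2.contourArea(c.reshape(-1,1,2)))
def rect(f,c,z):
    """min-area rectangle of contour on plane z: centre, long, short, yaw of long axis"""
    p=ray(f,c,z)[:,:2]; (cx,cy),(w,h),a=cv2.minAreaRect((p*1000).astype(np.float32))
    a=np.radians(a)
    if w<h: w,h,a=h,w,a+np.pi/2
    a=(a+np.pi/2)%np.pi-np.pi/2
    return np.round([cx/1e3,cy/1e3,w/1e3,h/1e3,a],4)
def go(x,y,z,yaw=None):
    """tool-axes shift to bring grasp point to x,y,z (tool down), turn to tool yaw"""
    o=manip.get_obs();R=rot(o['eef_rot']);g=o['eef_pos']+R[:,2]*manip.grasp_offset
    d=R.T@(np.array([x,y,z])-g); y0=np.arctan2(R[1,0],R[0,0])
    t=0 if yaw is None else (yaw-y0+np.pi/2)%np.pi-np.pi/2
    print('grasp now',np.round(g,4),'yaw',round(y0,4),'shift',np.round(d,4),'turn',round(t,4),'q6',round(o['q'][5],2),'t',round(o['clock'],2),'w',round(o['grip_width'],4),'tilt',round(R[2,2],4),'F',np.round(o['contact_force'],1))
```

Run:
```python
from h import *
f=grab('top')
H=cv2.cvtColor(f['image'],cv2.COLOR_RGB2HSV)
for uv in [(278,188),(373,226),(377,270),(160,235),(154,254),(277,261),(390,220),(370,225),(142,225),(245,205),(380,215)]: print(uv,H[uv[1],uv[0]])
B=blobs(f,(105,150,60),(130,255,255))
for c in B[:4]: print('blue',len(c),rect(f,c,.048 if len(c)<100 else .016))
for c in blobs(f,(0,0,200),(180,40,255),300,(200,215,345,310)): print('mat',rect(f,c,.003))
for c in blobs(f,(3,110,90),(18,255,255),20,(345,200,440,300)): print('mod',rect(f,c,.03))
for c in blobs(f,(20,120,90),(35,255,255),20,(120,200,210,290)): print('guard',rect(f,c,.08),len(c))
for c in blobs(f,(0,150,90),(8,255,255),5,(120,200,210,290)): print('tab',rect(f,c,.12))
for c in blobs(f,(0,0,90),(180,90,255),300,(215,165,340,215)): print('rack',rect(f,c,.05))
for c in blobs(f,(85,0,70),(125,110,255),300,(120,200,210,290)): print('station',rect(f,c,.055))
```

```text
(278, 188) [109 179 218]
(373, 226) [150   2 165]
(377, 270) [135   2 227]
(160, 235) [ 30 169 195]
(154, 254) [  2 175 226]
(277, 261) [150   1 226]
(390, 220) [109 209 200]
(370, 225) [12 96 45]
(142, 225) [103  30 176]
(245, 205) [115   9 174]
(380, 215) [109 198 201]
blue 322 [ 0.4786 -0.3042  0.2223  0.2218  1.564 ]
blue 40 [ 0.6321  0.0022  0.0451  0.0108 -1.5507]
mat [0.4433 0.0027 0.2658 0.1466 1.5706]
mod [ 0.4212 -0.2569  0.0607  0.0392  0.1967]
mod [ 0.4283 -0.3566  0.0607  0.0396  0.2324]
mod [ 0.5229 -0.251   0.0631  0.0388 -0.3877]
guard [ 0.4807  0.296   0.0773  0.0743 -0.039 ] 115
tab [0.4539 0.2964 0.0167 0.0068 1.3426]
rack [ 6.2660e-01  1.0000e-03  2.3230e-01  9.6800e-02 -1.5492e+00]
station [ 0.4798  0.2958  0.133   0.1231 -0.0384]
```

Run:
```python
from h import *
go(.60,0,.24,1.592)
```

```text
grasp now [ 0.2732 -0.6171  0.2369] yaw 0.4168 shift [ 0.5486 -0.432  -0.0027] turn 1.1752 q6 -0.04 t 0.15 w 0.0932 tilt -1.0 F [-0.3 -0.6 -0.4]
```

The rows are not in the units I measure in: shifts go in shares of 0.2 m and turns go in shares of 2 pi rad. I convert before sending: 0.0305 m / 0.2 = 0.1525, -0.024 m / 0.2 = -0.12.

Emit:
creep_tool(
  plan=[0.093,0.1525,-0.12,0,0,0.093,0.1525,-0.12,0,0,0.093,0.1525,-0.12,0,0,0.093,0.1525,-0.12,0,0,0.093,0.1525,-0.12,0,0,0.093,0.1525,-0.12,0,0,0.093,0.1525,-0.12,0,0,0.093,0.1525,-0.12,0,0,0.093,0.1525,-0.12,0,0,0.093,0.1525,-0.12,0,0,0.093,0.1525,-0.12,0,0,0.093,0.1525,-0.12,0,0],
  force=25,
)

```text
clock: 1.15
eef_pos: [0.4917, -0.2038, 0.3028]
eef_rot: [3.141, -0.0, 0.417]
contact_force: [0.8, -0.2, 0.9]
grip_width: 0.0929
finger_force: 0.0
```

Emit:
creep_tool(
  plan=[0.093,0.1525,-0.12,0,0,0.093,0.1525,-0.12,0,0,0.093,0.1525,-0.12,0,0,0.093,0.1525,-0.12,0,0,0.093,0.1525,-0.12,0,0,0.093,0.1525,-0.12,0,0],
)

```text
clock: 1.65
eef_pos: [0.6008, 0.0021, 0.3026]
eef_rot: [-3.142, 0.0, 0.417]
contact_force: [1.0, -1.4, 0.9]
grip_width: 0.0928
finger_force: 0.0
```

Emit:
creep_tool(
  plan=[0.093,0,0,0,-0.0191,0.093,0,0,0,-0.0191,0.093,0,0,0,-0.0191,0.093,0,0,0,-0.0191,0.093,0,0,0,-0.0191,0.093,0,0,0,-0.0191,0.093,0,0,0,-0.0191,0.093,0,0,0,-0.0191,0.093,0,0,0,-0.0191,0.093,0,0,0,-0.0159,0.093,0,0,0,0],
)

```text
clock: 2.57
eef_pos: [0.6003, 0.0001, 0.3025]
eef_rot: [-3.141, -0.0, 1.602]
contact_force: [0.2, 0.2, 0.1]
grip_width: 0.0929
finger_force: 0.0
```

Run:
```python
from h import *
f=grab('wrist','w1');print(f['fx'],f['position'],f['orientation'])
go(.60,0,.24,1.592)
```

```text
337.1788253302504 [0.59856448 0.07055647 0.38380283] [2.88358555e+00 5.24965613e-04 3.24293383e-02]
grasp now [6.003e-01 1.000e-04 2.373e-01] yaw 1.5952 shift [-0.0001 -0.0003 -0.0027] turn -0.0032 q6 -0.07 t 2.62 w 0.0934 tilt -1.0 F [-0.5  0.1  0.8]
```

View pics/w1.png

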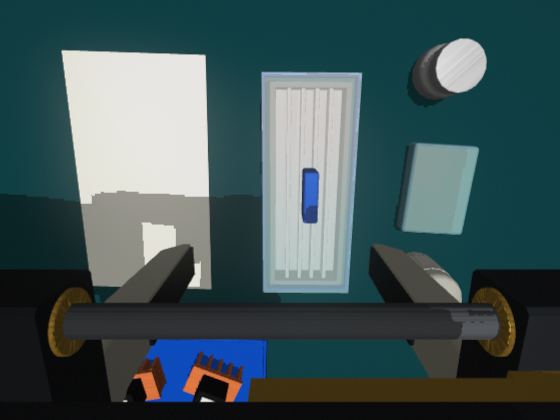

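The wrist view (up is +y, right is +x) shows the handle at (302–319, 168–222). The cover outline runs (262–360, 73–292), the mat is on the left and the fingers are clear.

Run:
```python
from h import *
f=grab('wrist')
H=cv2.cvtColor(f['image'],cv2.COLOR_RGB2HSV)
print(H[190,310],H[215,310],H[80,267],H[290,300])
for vmin in (60,180):
  for c in blobs(f,(105,130,vmin),(130,255,255),20,(290,150,335,235)): print('handle',rect(f,c,.072),c.min(0),c.max(0))
for c in blobs(f,(85,0,90),(125,120,255),2000,(240,60,375,300)): print('plate',rect(f,c,.040),c.min(0),c.max(0))
t=grab('top')
for c in blobs(t,(105,130,60),(130,255,255),20,(255,170,300,210)): print('tophandle',rect(t,c,.070))
# bar of 2-view: centre of handle top
```

```text
[110 186 202] [111 160 121] [ 87  28 164] [100  77 182]
handle [ 0.6279  0.0028  0.0476  0.0133 -1.5285] [303 172] [317 221]
handle [ 0.6285  0.0089  0.0335  0.0112 -1.527 ] [305 173] [317 208]
plate [ 0.6283  0.0023  0.2319  0.0971 -1.5451] [260  71] [361 292]
```

Converted, 0.03 m / 0.2 = 0.15, 0.002 m / 0.2 = 0.01.

Emit:
creep_tool(
  plan=[0.05,0.01,0.14,0,0,0.05,0,0,0.15,0,0.05,0,0,0.15,0,0.05,0,0,0.15,0,0.05,0,0,0.15,0,0.05,0,0,0.125,0,0.05,0,0,0.07,0,0.05,0,0,0.07,0,0.05,0,0,0,0],
)

```text
clock: 3.47
eef_pos: [0.6277, 0.0028, 0.1274]
eef_rot: [-3.139, -0.0, 1.596]
contact_force: [-1.1, -0.9, -0.7]
grip_width: 0.0502
finger_force: 0.0
```

Run:
```python
from h import *
go(.628,.002,.064,1.597)
```

```text
grasp now [0.6275 0.0028 0.0621] yaw 1.5956 shift [-0.0008  0.0005 -0.0019] turn 0.0014 q6 -0.06 t 3.47 w 0.0502 tilt -1.0 F [-1.1 -0.9 -0.7]
```

Converted, -0.03 m / 0.2 = -0.15, -0.02 m / 0.2 = -0.1.

Emit:
creep_tool(
  plan=[0,0,0,0,0,0,0,0,0,0,0,0,0,0,0,0,0,0,0,0,0,0,0,-0.05,0,0,0,0,-0.1,0,0,0,0,-0.15,0,0,0,0,-0.15,0,0,0,0,-0.05,0],
  force=25,
)

```text
clock: 4.22
eef_pos: [0.6291, 0.0028, 0.2358]
eef_rot: [3.136, 0.0, 1.597]
contact_force: [-0.3, -0.7, 1.2]
grip_width: 0.0007
finger_force: 0.0
```

Run:
```python
from h import *
go(.4435,.0025,.16,1.59)
```

```text
grasp now [0.6295 0.0027 0.1705] yaw 1.5967 shift [ 0.0046 -0.186   0.0094] turn -0.0067 q6 -0.06 t 4.22 w 0.0007 tilt -1.0 F [-0.3 -0.7  1.2]
```

Run:
```python
from h import *
f=grab('scene');cv2.imwrite('pics/s1.png',cv2.resize(f['image'][120:340,180:480,::-1],(800,587)))
```

```text
(no output)
```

View pics/s1.png

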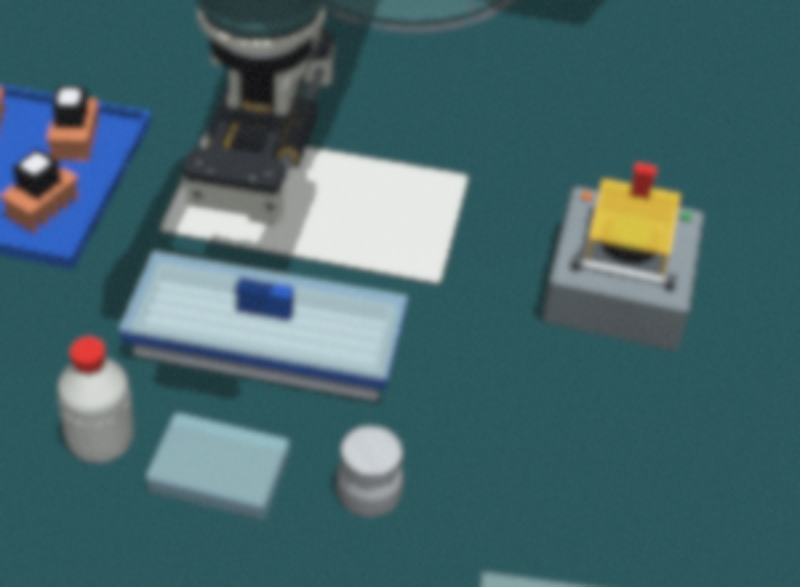

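The scene crop shows the cover still on the rack with its handle at (265,298) and the gripper above it, empty. The lift came before the fingers had closed, so I'll re-measure and regrip.

Converted, -0.03 m / 0.2 = -0.15.

Emit:
creep_tool(
  plan=[0.05,0,0,-0.15,0,0.05,0,0,-0.15,0,0.05,0,0,0,0,0.05,0,0,0,0,0.05,0,0,0,0,0.05,0,0,0,0,0.05,0,0,0,0,0.05,0,0,0,0,0.05,0,0,0,0],
)

```text
clock: 5.02
eef_pos: [0.6282, 0.0028, 0.2891]
eef_rot: [-3.141, -0.0, 1.597]
contact_force: [-0.4, 0.3, 0.0]
grip_width: 0.0493
finger_force: 0.0
```

Run:
```python
from h import *
f=grab('wrist')
for c in blobs(f,(105,130,60),(130,255,255),80,(180,100,400,330)): print('handle',rect(f,c,.072),c.min(0),c.max(0))
go(.628,.002,.063,1.597)
```

```text
handle [ 0.6283  0.0026  0.0486  0.0128 -1.5431] [274 176] [288 228]
grasp now [0.6282 0.0028 0.224 ] yaw 1.5968 shift [-8.00e-04 -1.00e-04  1.61e-01] turn 0.0002 q6 -0.06 t 5.07 w 0.0499 tilt -1.0 F [-0.6  1.1 -0.3]
```

Converted, 0.035 m / 0.2 = 0.175, 0.03 m / 0.2 = 0.15.

Emit:
creep_tool(
  plan=[0.03,0,0,0.175,0,0.03,0,0,0.175,0,0.03,0,0,0.175,0,0.03,0,0,0.15,0,0.03,0,0,0.07,0,0.03,0,0,0.065,0,0,0,0,0,0,0,0,0,0,0,0,0,0,0,0,0,0,0,0,0,0,0,0,0,0,0,0,0,0,0],
  force=25,
)

```text
clock: 6.07
eef_pos: [0.6291, 0.0028, 0.1297]
eef_rot: [3.139, 0.0, 1.597]
contact_force: [0.5, -0.5, 7.5]
grip_width: 0.0139
finger_force: 25.0
```

Emit:
creep_tool(
  plan=[0,0,0,0,0,0,0,0,0,0,0,0,0,0,0,0,0,0,0,0],
)

```text
clock: 6.4
eef_pos: [0.6291, 0.0027, 0.1297]
eef_rot: [3.139, 0.0, 1.597]
contact_force: [0.2, 0.1, 7.3]
grip_width: 0.0138
finger_force: 25.0
```

Converted, -0.03 m / 0.2 = -0.15, -0.02 m / 0.2 = -0.1.

Emit:
creep_tool(
  plan=[0,0,0,-0.05,0,0,0,0,-0.1,0,0,0,0,-0.15,0,0,0,0,-0.1,0,0,0,0,-0.05,0,0,0,0,0,0],
)

```text
clock: 6.9
eef_pos: [0.6289, 0.0028, 0.2209]
eef_rot: [3.138, 0.0, 1.597]
contact_force: [-0.6, -0.2, -1.3]
grip_width: 0.0134
finger_force: 25.0
```

Run:
```python
from h import *
go(.4435,.0025,.09,1.59)
```

```text
grasp now [0.6292 0.0028 0.1556] yaw 1.5968 shift [ 0.0046 -0.1859  0.0648] turn -0.0068 q6 -0.06 t 6.9 w 0.0134 tilt -1.0 F [-0.6 -0.2 -1.3]
```

Converted, -0.031 m / 0.2 = -0.155, 0.03 m / 0.2 = 0.15.

Emit:
creep_tool(
  plan=[0,0.005,-0.155,0,0,0,0.005,-0.155,0,0,0,0.005,-0.155,0,0,0,0.005,-0.155,0,0,0,0.005,-0.155,0,0,0,0,-0.155,0,0,0,0,0,0.15,0,0,0,0,0.15,0,0,0,0,0.125,0,0,0,0,0.075,0,0,0,0,0.045,0,0,0,0,0,0],
)

```text
clock: 7.9
eef_pos: [0.4413, 0.003, 0.1067]
eef_rot: [-3.138, -0.0, 1.597]
contact_force: [-0.3, 0.4, -2.1]
grip_width: 0.0141
finger_force: 25.0
```

Emit:
creep_tool(
  plan=[0,0,0,0.01,0,0,0,0,0,0],
)

```text
clock: 8.07
eef_pos: [0.442, 0.0029, 0.1061]
eef_rot: [-3.141, -0.0, 1.597]
contact_force: [0.2, -0.9, -1.0]
grip_width: 0.0137
finger_force: 25.0
```

Converted, 0.002 m / 0.2 = 0.01.

Emit:
creep_tool(
  plan=[0,0,0,0.01,0,0,0,0,0,0],
)

```text
clock: 8.23
eef_pos: [0.4424, 0.0029, 0.1054]
eef_rot: [3.141, 0.0, 1.597]
contact_force: [-4.6, -0.3, 7.6]
grip_width: 0.0141
finger_force: 25.0
```

Emit:
creep_tool(
  plan=[0.05,0,0,0,0,0.05,0,0,0,0,0.05,0,0,0,0,0.05,0,0,0,0,0.05,0,0,0,0,0.05,0,0,0,0,0.05,0,0,0,0,0.05,0,0,-0.1,0,0.05,0,0,-0.2,0,0.05,0,0,-0.2,0,0.05,0,0,-0.2,0],
)

```text
clock: 9.15
eef_pos: [0.4418, 0.0029, 0.2463]
eef_rot: [-3.141, -0.0, 1.597]
contact_force: [1.4, 0.2, -0.1]
grip_width: 0.0503
finger_force: 0.0
```

Run:
```python
from h import *
f=grab('top','t2')
# mat + cover
for c in blobs(f,(105,110,50),(130,255,255),20,(220,220,340,300)): print('blue',rect(f,c,.03))
f=grab('wrist','w2')
go(.424,-.2569,.20,1.77)
```

```text
grasp now [0.4442 0.0028 0.186 ] yaw 1.5968 shift [-0.2591 -0.0268 -0.0141] turn 0.1732 q6 -0.08 t 9.25 w 0.05 tilt -1.0 F [ 0.3  0.4 -1.5]
```

View pics/w2.png

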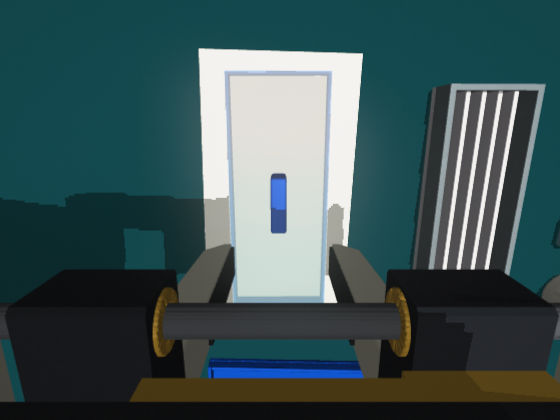

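The wrist view shows the cover lying flat on the mat, (226–330, 72–300), well inside it. The bare rack is on the right. Next I'll survey the tray and rack.

Converted, -0.03 m / 0.2 = -0.15, -0.01 m / 0.2 = -0.05.

Emit:
creep_tool(
  plan=[0.093,-0.15,0,-0.05,0,0.093,-0.15,0,-0.05,0,0.093,-0.15,0,-0.05,0,0.093,-0.15,0,-0.05,0,0.093,-0.15,0,-0.05,0,0.093,-0.15,0,0,0,0.093,-0.15,0,0,0,0.093,-0.15,0,0,0,0.093,-0.15,0,0,0,0.093,-0.15,0,0,0,0.093,-0.15,0.05,0,0,0.093,-0.15,0.05,0,0],
)

```text
clock: 10.25
eef_pos: [0.4715, -0.3581, 0.2943]
eef_rot: [3.142, 0.0, 1.596]
contact_force: [0.9, 0.1, -0.9]
grip_width: 0.0928
finger_force: 0.0
```

Emit:
creep_tool(
  plan=[0.093,0,0,0,0,0.093,0,0,0,0],
)

```text
clock: 10.42
eef_pos: [0.4716, -0.3574, 0.2933]
eef_rot: [-3.14, -0.001, 1.595]
contact_force: [-0.0, 1.2, -0.1]
grip_width: 0.0931
finger_force: 0.0
```

Run:
```python
from h import *
f=grab('wrist','w3')
for c in blobs(f,(3,110,60),(18,255,255),150): print('mod',rect(f,c,.034),c.min(0),c.max(0))
t=grab('top')
for c in blobs(t,(3,110,60),(18,255,255),20,(345,200,440,300)): print('topmod',rect(t,c,.034))
for c in blobs(t,(0,0,80),(180,60,255),300,(215,160,340,215)): print('rack',rect(t,c,.036))
go(.46,-.36,.237)
```

```text
mod [ 0.4206 -0.3577  0.0489  0.0391  0.2439] [205 172] [252 214]
mod [ 0.4137 -0.2593  0.0485  0.0394  0.2071] [194  73] [250 115]
mod [ 0.4524 -0.3567  0.0275  0.0161 -1.4022] [253 180] [272 206]
mod [ 0.5225 -0.2569  0.0447  0.0389 -0.2076] [312  76] [365 117]
topmod [ 0.4213 -0.256   0.0604  0.0389  0.1967]
topmod [ 0.4283 -0.3552  0.0607  0.0395  0.2324]
topmod [ 0.5226 -0.25    0.0628  0.0386 -0.3877]
rack [ 6.2780e-01  1.0000e-04  2.1530e-01  8.4400e-02 -1.5494e+00]
grasp now [ 0.4714 -0.3559  0.229 ] yaw 1.5968 shift [-0.0038 -0.0115 -0.008 ] turn 0 q6 -0.72 t 10.52 w 0.093 tilt -1.0 F [ 0.5  0.6 -1.2]
```

View pics/w3.png

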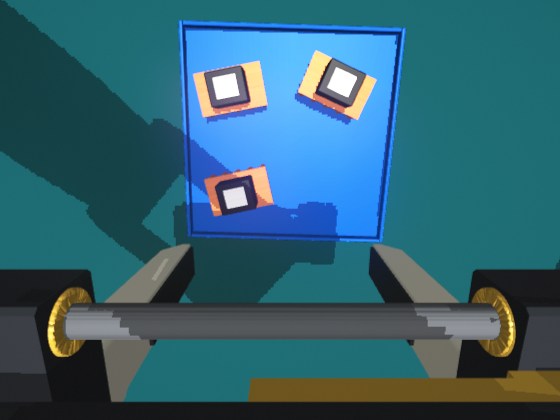

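The wrist view shows the tray with three modules, packages at about (227,87), (342,83) and (236,196). All three stand upright with clear space around them.

Add to h.py:
```python
def modules(f,z,win=None,zl=None):
    """modules by merging orange parts (dark package bridged by closing); base top at z, label at z+28mm"""
    h=cv2.cvtColor(f['image'],cv2.COLOR_RGB2HSV)
    m=cv2.inRange(h,np.array((3,110,60)),np.array((18,255,255)))
    if win: w=np.zeros_like(m);u0,v0,u1,v1=win;w[v0:v1,u0:u1]=255;m&=w
    L=blobs(f,(0,0,140),(180,50,255),60,win)
    for c in L:
        a=rect(f,c,z+.028)
        if not(.012<a[2]<.03 and a[3]>.012): continue
        u,v=c.mean(0).astype(int);w=np.zeros_like(m);cv2.circle(w,(u,v),55,255,-1)
        q=cv2.findNonZero(m&w)
        if q is None: continue
        print('label',a,'base',rect(f,cv2.convexHull(q)[:,0,:],z),'px',u,v)
```

Run:
```python
from h import *
f=grab('wrist');modules(f,.034)
```

```text
label [ 0.5216 -0.2515  0.0215  0.019  -0.4007] base [ 0.5205 -0.2515  0.0611  0.0399 -0.3812] px 341 83
label [ 0.4202 -0.2575  0.0215  0.0192  0.2108] base [ 0.4137 -0.2593  0.0486  0.0393  0.2088] px 225 87
label [ 0.4276 -0.3567  0.0205  0.0184  0.2296] base [ 0.4275 -0.3561  0.0627  0.0391  0.2375] px 234 198
```

Converted, -0.105 rad / 6.2832 = -0.0167.

Emit:
creep_tool(
  plan=[0.06,0,0,0,-0.0167,0.06,0,0,0,-0.0167,0.06,0,0,0,0,0.06,0,0,0,0],
)

```text
clock: 10.9
eef_pos: [0.4716, -0.3557, 0.2951]
eef_rot: [3.141, 0.001, 1.804]
contact_force: [0.3, 0.2, 0.6]
grip_width: 0.0706
finger_force: 0.0
```

Run:
```python
from h import *
go(.4277,-.3565,.056,1.806)
```

```text
grasp now [ 0.4716 -0.3557  0.2298] yaw 1.8044 shift [ 0.0095 -0.043   0.1738] turn 0.0016 q6 -0.92 t 10.9 w 0.0706 tilt -1.0 F [0.3 0.2 0.6]
```

Converted, 0.035 m / 0.2 = 0.175, -0.023 m / 0.2 = -0.115.

Emit:
creep_tool(
  plan=[0.06,0.0475,-0.115,0,0,0.06,0,-0.1,0,0,0.06,0,0,0.175,0,0.06,0,0,0.175,0,0.06,0,0,0.175,0,0.06,0,0,0.175,0,0.06,0,0,0.1,0,0.06,0,0,0.0675,0,0.06,0,0,0,0,0,0,0,0,0,0,0,0,0,0,0,0,0,0,0],
  force=25,
)

```text
clock: 11.9
eef_pos: [0.4279, -0.3574, 0.1222]
eef_rot: [3.141, 0.001, 1.806]
contact_force: [-0.1, 0.2, 0.3]
grip_width: 0.0447
finger_force: 0.0
```

Emit:
creep_tool(
  plan=[0,0,0,0,0,0,0,0,0,0,0,0,0,0,0,0,0,0,0,0],
)

```text
clock: 12.23
eef_pos: [0.4278, -0.3574, 0.1218]
eef_rot: [3.141, 0.001, 1.807]
contact_force: [-1.0, 2.0, 6.4]
grip_width: 0.0341
finger_force: 25.0
```

Converted, -0.035 m / 0.2 = -0.175, -0.015 m / 0.2 = -0.075, 0.105 rad / 6.2832 = 0.0167.

Emit:
creep_tool(
  plan=[0,0,0,-0.075,0,0,0,0,-0.175,0,0,0,0,-0.175,0,0,0,0,-0.175,0,0,0,0,0,0.0167,0,0,0,0,0.0167,0,0,0,0,0],
)

```text
clock: 12.82
eef_pos: [0.4275, -0.3572, 0.2415]
eef_rot: [3.141, 0.0, 1.591]
contact_force: [-0.5, 0.3, -1.0]
grip_width: 0.0339
finger_force: 25.0
```

Run:
```python
from h import *
go(.6296,-.0635,.13,1.595)
```

```text
grasp now [ 0.4276 -0.3572  0.1762] yaw 1.5914 shift [0.2895 0.208  0.0462] turn 0.0036 q6 -0.76 t 12.82 w 0.0339 tilt -1.0 F [-0.5  0.3 -1. ]
```

Converted, 0.029 m / 0.2 = 0.145, 0.0208 m / 0.2 = 0.104.

Emit:
creep_tool(
  plan=[0,0.145,0.104,0,0,0,0.145,0.104,0,0,0,0.145,0.104,0,0,0,0.145,0.104,0,0,0,0.145,0.104,0,0,0,0.145,0.104,0,0,0,0.145,0.104,0,0,0,0.145,0.104,0,0,0,0.145,0.104,0,0,0,0.145,0.104,0,0,0,0,0,0,0,0,0,0,0,0],
)

```text
clock: 13.82
eef_pos: [0.6283, -0.0605, 0.2401]
eef_rot: [-3.14, -0.0, 1.602]
contact_force: [0.4, -0.9, -1.5]
grip_width: 0.034
finger_force: 25.0
```

Run:
```python
from h import *
f=grab('wrist','w4')
go(.6296,-.0635,.13,1.595)
```

```text
grasp now [ 0.6277 -0.0616  0.175 ] yaw 1.6005 shift [-0.002   0.0019  0.045 ] turn -0.0055 q6 -0.17 t 13.87 w 0.0339 tilt -1.0 F [ 0.6 -0.1 -1.6]
```

View pics/w4.png

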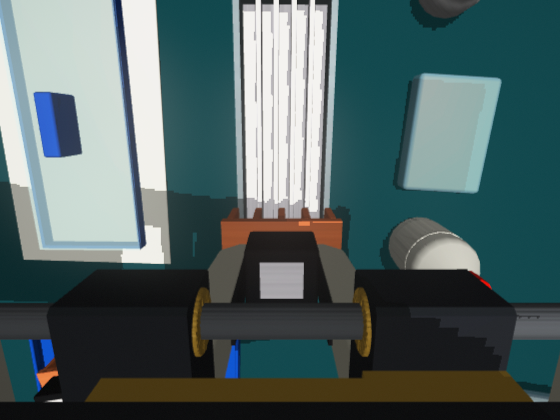

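The wrist view shows the held module's base at (222–342, 222) squarely above the rack. The rack rails run from about 237 to 335 with four white fins visible.

Add to h.py:
```python
def rackline(f,rows):
    """rack centre line from outer rail edges (z=.036): x at y=0.0015 and yaw"""
    h=cv2.cvtColor(f['image'],cv2.COLOR_RGB2HSV);C=[]
    for v in rows:
        s=(h[v,:,1]<90)
        # run containing column nearest the expected rack centre
        u0=int(round(proj(f,[.628,ray(f,(280,v),.036)[0,1],.036])[0,0]))
        s=cv2.morphologyEx(s.astype(np.uint8)[None],cv2.MORPH_CLOSE,np.ones((1,15)))[0]
        l=u0
        while s[l-1]: l-=1
        r=u0
        while s[r+1]: r+=1
        a,b=ray(f,[(l-.5,v),(r+.5,v)],.036);C.append([*(a+b)[:2]/2,np.linalg.norm(a-b)])
    C=np.array(C);C=C[abs(C[:,2]-.08)<.006]
    p=np.polyfit(C[:,1],C[:,0],1);print('rack n',len(C),'width',C[:,2].mean().round(4),'x@y0',np.polyval(p,.0015).round(4),'yaw',round(np.pi/2-np.arctan(p[0]),4),'res',np.std(C[:,0]-np.polyval(p,C[:,1])).round(5))
    return p
```

Run:
```python
from h import *
f=grab('wrist');p=rackline(f,range(20,205,5))
z=.1525
for c in blobs(f,(3,110,60),(18,255,255),150,(200,190,360,260)):
    print(rect(f,c,z),c.min(0),c.max(0))
h=cv2.cvtColor(f['image'],cv2.COLOR_RGB2HSV)
for v in (224,228,232,240):
    s=np.where((h[v,:,0]<20)&(h[v,:,1]>110)&(h[v,:,2]>60))[0];s=s[(s>200)&(s<360)];print(v,s.min(),s.max(),ray(f,[(s.min()-.5,v),(s.max()+.5,v)],z)[:,:2])
go(.6296,-.0635,.13,1.595)
```

```text
rack n 36 width 0.0805 x@y0 0.6283 yaw 1.5952 res 0.00016
[ 0.6277 -0.045   0.0637  0.022   0.0318] [221 208] [342 248]
224 221 342 [[ 0.5957855  -0.04365536]
 [ 0.65966743 -0.04162964]]
228 221 341 [[ 0.59575296 -0.04585454]
 [ 0.65931258 -0.04383759]]
232 221 341 [[ 0.59572021 -0.04806773]
 [ 0.65948207 -0.04604289]]
240 222 341 [[ 0.59618476 -0.05251978]
 [ 0.65982433 -0.05049586]]
grasp now [ 0.6275 -0.0623  0.1753] yaw 1.5989 shift [-0.0013  0.0021  0.0453] turn -0.0039 q6 -0.17 t 13.92 w 0.0337 tilt -1.0 F [-0.2  0.4 -1.7]
```

Converted, 0.03 m / 0.2 = 0.15, 0.002 m / 0.2 = 0.01, 0.003 rad / 6.2832 = 0.0005.

Emit:
creep_tool(
  plan=[0,-0.005,0.01,0,0.0005,0,0,0,0.15,0,0,0,0,0.15,0,0,0,0,0.1,0,0,0,0,0.05,0,0,0,0,0.04,0,0,0,0,0,0],
)

```text
clock: 14.5
eef_pos: [0.6296, -0.0635, 0.1424]
eef_rot: [-3.14, -0.0, 1.593]
contact_force: [0.3, 0.8, -2.0]
grip_width: 0.0338
finger_force: 25.0
```

Emit:
creep_tool(
  plan=[0,0,0,0.04,0,0,0,0,0.02,0,0,0,0,0.015,0,0,0,0,0,0,0,0,0,0,0],
)

```text
clock: 14.92
eef_pos: [0.6301, -0.0628, 0.1285]
eef_rot: [3.141, 0.0, 1.594]
contact_force: [0.5, -0.7, -1.7]
grip_width: 0.0339
finger_force: 25.0
```

Run:
```python
from h import *
go(.6296,-.0635,.0605,1.595)
```

```text
grasp now [ 0.6301 -0.0628  0.0632] yaw 1.5939 shift [-0.0006 -0.0005  0.0027] turn 0.0011 q6 -0.16 t 14.92 w 0.0339 tilt -1.0 F [ 0.5 -0.7 -1.7]
```

Converted, 0.002 m / 0.2 = 0.01, 0.001 m / 0.2 = 0.005.

Emit:
creep_tool(
  plan=[0,0,0,0.01,0,0,0,0,0.005,0,0,0,0,0,0,0,0,0,0,0],
)

```text
clock: 15.25
eef_pos: [0.6302, -0.0629, 0.1258]
eef_rot: [3.141, 0.0, 1.594]
contact_force: [-0.8, 1.6, 4.4]
grip_width: 0.0336
finger_force: 25.0
```

Emit:
creep_tool(
  plan=[0.06,0,0,0,0,0.06,0,0,0,0,0.06,0,0,0,0,0.06,0,0,0,0,0.06,0,0,0,0,0.06,0,0,-0.1,0,0.06,0,0,-0.2,0,0.06,0,0,-0.2,0,0.06,0,0,-0.15,0,0.06,0,0,0,0],
)

```text
clock: 16.08
eef_pos: [0.6313, -0.063, 0.2627]
eef_rot: [3.133, 0.001, 1.594]
contact_force: [0.9, 0.3, 0.2]
grip_width: 0.06
finger_force: 0.0
```

Run:
```python
from h import *
t=grab('top'); modules(t,.034,(345,200,440,300))
for c in blobs(t,(3,110,60),(18,255,255),20,(345,200,440,300)): print('topmod',rect(t,c,.034))
go(.4205,-.2575,.19,1.779)
```

```text
topmod [ 0.4213 -0.256   0.0604  0.0389  0.1967]
topmod [ 0.5227 -0.2501  0.0625  0.0386 -0.3877]
grasp now [ 0.6312 -0.063   0.1939] yaw 1.5938 shift [-0.1896 -0.2151  0.0028] turn 0.1852 q6 -0.16 t 16.13 w 0.0598 tilt -1.0 F [ 0.2 -0.4 -0.1]
```

Converted, -0.0269 m / 0.2 = -0.1345, -0.0237 m / 0.2 = -0.1185, -0.093 rad / 6.2832 = -0.0148.

Emit:
creep_tool(
  plan=[0.06,-0.1185,-0.1345,0,0,0.06,-0.1185,-0.1345,0,0,0.06,-0.1185,-0.1345,0,0,0.06,-0.1185,-0.1345,0,0,0.06,-0.1185,-0.1345,0,0,0.06,-0.1185,-0.1345,0,0,0.06,-0.1185,-0.1345,0,0,0.06,-0.1185,-0.1345,0,0,0.06,0,0,0,-0.0148,0.06,0,0,0,-0.0146,0.06,0,0,0,0,0.06,0,0,0,0],
)

```text
clock: 17.13
eef_pos: [0.419, -0.2573, 0.2543]
eef_rot: [-3.141, -0.001, 1.776]
contact_force: [-0.3, 0.1, 0.1]
grip_width: 0.0597
finger_force: 0.0
```

Run:
```python
from h import *
go(.4205,-.2575,.056,1.779)
```

```text
grasp now [ 0.419  -0.2573  0.189 ] yaw 1.7759 shift [-0.0007  0.0015  0.133 ] turn 0.0031 q6 -0.81 t 17.13 w 0.0597 tilt -1.0 F [-0.3  0.1  0.1]
```

Converted, 0.035 m / 0.2 = 0.175, 0.03 m / 0.2 = 0.15.

Emit:
creep_tool(
  plan=[0.06,0,0.0075,0.15,0,0.06,0,0,0.175,0,0.06,0,0,0.175,0,0.06,0,0,0.1,0,0.06,0,0,0.0625,0,0.06,0,0,0,0,0,0,0,0,0,0,0,0,0,0,0,0,0,0,0,0,0,0,0,0,0,0,0,0,0,0,0,0,0,0],
  force=25,
)

```text
clock: 18.13
eef_pos: [0.4209, -0.2573, 0.1237]
eef_rot: [3.141, 0.001, 1.779]
contact_force: [-0.8, 0.9, 6.3]
grip_width: 0.034
finger_force: 25.0
```

Emit:
creep_tool(
  plan=[0,0,0,0,0,0,0,0,-0.075,0,0,0,0,-0.175,0,0,0,0,-0.175,0,0,0,0,-0.175,0,0,0,0,0,0.0145,0,0,0,0,0.0145,0,0,0,0,0,0,0,0,0,0],
)

```text
clock: 18.88
eef_pos: [0.4205, -0.257, 0.2425]
eef_rot: [-3.141, -0.0, 1.599]
contact_force: [-0.7, -0.2, -2.6]
grip_width: 0.0338
finger_force: 25.0
```

Run:
```python
from h import *
go(.6285,.0015,.17,1.595)
```

```text
grasp now [ 0.4205 -0.257   0.1772] yaw 1.5995 shift [0.2524 0.2153 0.0072] turn -0.0045 q6 -0.63 t 18.88 w 0.0338 tilt -1.0 F [-0.7 -0.2 -2.6]
```

Converted, 0.028 m / 0.2 = 0.14, 0.0239 m / 0.2 = 0.1195.

Emit:
creep_tool(
  plan=[0,0.14,0.1195,0,0,0,0.14,0.1195,0,0,0,0.14,0.1195,0,0,0,0.14,0.1195,0,0,0,0.14,0.1195,0,0,0,0.14,0.1195,0,0,0,0.14,0.1195,0,0,0,0.14,0.1195,0,0,0,0.14,0.1195,0,0,0,0,0,0,0,0,0,0,0,0,0,0,0,0,0],
)

```text
clock: 19.88
eef_pos: [0.6288, 0.0003, 0.242]
eef_rot: [-3.14, 0.0, 1.599]
contact_force: [0.5, 0.2, -1.5]
grip_width: 0.034
finger_force: 25.0
```

Run:
```python
from h import *
f=grab('wrist');p=rackline(f,range(90,200,5))
z=.1772-.0544+.03
h=cv2.cvtColor(f['image'],cv2.COLOR_RGB2HSV)
for v in (228,236):
    s=np.where((h[v,:,0]<20)&(h[v,:,1]>110)&(h[v,:,2]>60))[0];s=s[(s>200)&(s<360)];P=ray(f,[(s.min()-.5,v),(s.max()+.5,v)],z)[:,:2];print(v,s.min(),s.max(),P,P.mean(0))
go(.6285,.0015,.0624,1.595)
```

```text
rack n 22 width 0.0806 x@y0 0.6283 yaw 1.5946 res 0.00019
228 222 341 [[0.5970538  0.01559883]
 [0.66062013 0.01752072]] [0.62883696 0.01655978]
236 222 340 [[0.59698443 0.01112121]
 [0.66042409 0.0130418 ]] [0.62870426 0.01208151]
grasp now [ 6.286e-01 -2.000e-04  1.770e-01] yaw 1.5979 shift [0.0017 0.     0.1146] turn -0.0029 q6 -0.07 t 19.93 w 0.0337 tilt -1.0 F [-1.1 -0.1 -2.3]
```

Aligned. Insert, release and go up.

Converted, 0.03 m / 0.2 = 0.15, 0.02 m / 0.2 = 0.1, 0.003 rad / 6.2832 = 0.0005.

Emit:
creep_tool(
  plan=[0,0.005,0,0.15,0.0005,0,0,0,0.15,0,0,0,0,0.1,0,0,0,0,0.05,0,0,0,0,0.045,0,0,0,0,0.04,0,0,0,0,0.025,0,0,0,0,0,0],
)

```text
clock: 20.6
eef_pos: [0.629, 0.0012, 0.1305]
eef_rot: [-3.141, 0.0, 1.594]
contact_force: [-0.0, 0.7, -1.6]
grip_width: 0.0338
finger_force: 25.0
```

Emit:
creep_tool(
  plan=[0,0,0,0.01,0,0,0,0,0.005,0,0,0,0,0,0,0,0,0,0,0],
)

```text
clock: 20.93
eef_pos: [0.6293, 0.0015, 0.1282]
eef_rot: [3.141, 0.0, 1.594]
contact_force: [0.9, -0.3, -1.3]
grip_width: 0.0337
finger_force: 25.0
```

Converted, 0.001 m / 0.2 = 0.005, 0.0005 m / 0.2 = 0.0025.

Emit:
creep_tool(
  plan=[0,0,0,0.005,0,0,0,0,0.0025,0,0,0,0,0,0],
)

```text
clock: 21.18
eef_pos: [0.6293, 0.0015, 0.1277]
eef_rot: [3.141, 0.0, 1.594]
contact_force: [-5.7, 1.0, 10.3]
grip_width: 0.0335
finger_force: 25.0
```

Emit:
creep_tool(
  plan=[0.06,0,0,0,0,0.06,0,0,0,0,0.06,0,0,0,0,0.06,0,0,0,0,0.06,0,0,0,0,0.06,0,0,-0.1,0,0.06,0,0,-0.2,0,0.06,0,0,-0.2,0,0.06,0,0,-0.15,0,0.06,0,0,0,0],
)

```text
clock: 22.02
eef_pos: [0.6304, 0.0014, 0.2637]
eef_rot: [3.133, 0.001, 1.594]
contact_force: [0.1, -1.0, 0.9]
grip_width: 0.0597
finger_force: 0.0
```

Run:
```python
from h import *
t=grab('top')
for c in blobs(t,(3,110,60),(18,255,255),20,(225,150,440,300)): print('topmod',rect(t,c,.034))
go(.5213,-.2513,.19,1.186)
```

```text
topmod [ 0.5227 -0.2501  0.0624  0.0386 -0.3877]
topmod [ 0.6095 -0.0672  0.0351  0.0214 -1.227 ]
topmod [ 0.657  -0.0723  0.0281  0.0193  1.0747]
grasp now [0.6303 0.0014 0.1948] yaw 1.5938 shift [-0.2501 -0.1148  0.0043] turn -0.4078 q6 -0.06 t 22.07 w 0.0602 tilt -1.0 F [-0.5 -0.4 -0.5]
```

Converted, -0.0313 m / 0.2 = -0.1565, -0.0143 m / 0.2 = -0.0715, 0.102 rad / 6.2832 = 0.0162.

Emit:
creep_tool(
  plan=[0.06,-0.1565,-0.0715,0,0,0.06,-0.1565,-0.0715,0,0,0.06,-0.1565,-0.0715,0,0,0.06,-0.1565,-0.0715,0,0,0.06,-0.1565,-0.0715,0,0,0.06,-0.1565,-0.0715,0,0,0.06,-0.1565,-0.0715,0,0,0.06,-0.1565,-0.0715,0,0,0.06,0,0,0,0.0162,0.06,0,0,0,0.0162,0.06,0,0,0,0.0162,0.06,0,0,0,0.0162],
)

```text
clock: 23.07
eef_pos: [0.5201, -0.2517, 0.2547]
eef_rot: [-3.14, -0.0, 1.18]
contact_force: [0.5, -0.0, -0.1]
grip_width: 0.0601
finger_force: 0.0
```

Emit:
creep_tool(
  plan=[0.06,0,0,0,0,0.06,0,0,0,0],
)

```text
clock: 23.23
eef_pos: [0.5203, -0.2515, 0.2552]
eef_rot: [-3.14, -0.0, 1.189]
contact_force: [0.5, -0.8, 1.1]
grip_width: 0.0603
finger_force: 0.0
```

Run:
```python
from h import *
go(.5213,-.2513,.058,1.186)
```

```text
grasp now [ 0.5203 -0.2514  0.1899] yaw 1.189 shift [0.0005 0.0011 0.1319] turn -0.003 q6 -0.11 t 23.23 w 0.0603 tilt -1.0 F [ 0.5 -0.8  1.1]
```

Converted, 0.035 m / 0.2 = 0.175, 0.03 m / 0.2 = 0.15.

Emit:
creep_tool(
  plan=[0.06,0,0.005,0.15,0,0.06,0,0,0.175,0,0.06,0,0,0.175,0,0.06,0,0,0.1,0,0.06,0,0,0.055,0,0.06,0,0,0,0,0,0,0,0,0,0,0,0,0,0,0,0,0,0,0,0,0,0,0,0,0,0,0,0,0,0,0,0,0,0],
  force=25,
)

```text
clock: 24.23
eef_pos: [0.5218, -0.2521, 0.1264]
eef_rot: [3.14, 0.0, 1.186]
contact_force: [-0.5, 0.3, 7.3]
grip_width: 0.0338
finger_force: 25.0
```

Emit:
creep_tool(
  plan=[0,0,0,0,0,0,0,0,-0.075,0,0,0,0,-0.175,0,0,0,0,-0.175,0,0,0,0,-0.175,0,0,0,0,0,-0.0162,0,0,0,0,-0.0162,0,0,0,0,-0.0162,0,0,0,0,-0.0162,0,0,0,0,0,0,0,0,0,0],
)

```text
clock: 25.15
eef_pos: [0.5214, -0.2519, 0.2453]
eef_rot: [-3.142, 0.0, 1.591]
contact_force: [0.3, 0.0, -1.2]
grip_width: 0.0338
finger_force: 25.0
```

Run:
```python
from h import *
go(.6267,.0665,.17,1.595)
```

```text
grasp now [ 0.5214 -0.2519  0.18  ] yaw 1.5907 shift [0.3162 0.1116 0.01  ] turn 0.0043 q6 -0.51 t 25.15 w 0.0338 tilt -1.0 F [ 0.3  0.  -1.2]
```

Converted, 0.0351 m / 0.2 = 0.1755, 0.0124 m / 0.2 = 0.062.

Emit:
creep_tool(
  plan=[0,0.1755,0.062,0,0,0,0.1755,0.062,0,0,0,0.1755,0.062,0,0,0,0.1755,0.062,0,0,0,0.1755,0.062,0,0,0,0.1755,0.062,0,0,0,0.1755,0.062,0,0,0,0.1755,0.062,0,0,0,0.1755,0.062,0,0,0,0,0,0,0,0,0,0,0,0,0,0,0,0,0],
)

```text
clock: 26.15
eef_pos: [0.6256, 0.0663, 0.245]
eef_rot: [-3.141, 0.0, 1.592]
contact_force: [-0.5, 0.4, -1.1]
grip_width: 0.0339
finger_force: 25.0
```

Run:
```python
from h import *
f=grab('wrist')
z=.18-.0571+.03
h=cv2.cvtColor(f['image'],cv2.COLOR_RGB2HSV)
for v in (228,236):
    s=np.where((h[v,:,0]<20)&(h[v,:,1]>110)&(h[v,:,2]>60))[0];s=s[(s>200)&(s<360)];P=ray(f,[(s.min()-.5,v),(s.max()+.5,v)],z)[:,:2];print(v,s.min(),s.max(),P.mean(0))
go(.6267,.0665,.0651,1.595)
```

```text
228 223 340 [0.62584065 0.08162454]
236 223 339 [0.62567356 0.07707014]
grasp now [0.6255 0.0657 0.1799] yaw 1.5917 shift [0.0008 0.0012 0.1148] turn 0.0033 q6 0.04 t 26.2 w 0.0339 tilt -1.0 F [ 0.1 -0.4 -0.8]
```

Converted, 0.03 m / 0.2 = 0.15, 0.02 m / 0.2 = 0.1, -0.003 rad / 6.2832 = -0.0005.

Emit:
creep_tool(
  plan=[0,0.005,0.005,0.15,-0.0005,0,0,0,0.15,0,0,0,0,0.1,0,0,0,0,0.05,0,0,0,0,0.045,0,0,0,0,0.04,0,0,0,0,0.025,0,0,0,0,0.01,0,0,0,0,0.005,0,0,0,0,0,0,0,0,0,0,0],
)

```text
clock: 27.12
eef_pos: [0.627, 0.0676, 0.1309]
eef_rot: [3.141, -0.0, 1.597]
contact_force: [0.5, -0.4, -0.6]
grip_width: 0.0339
finger_force: 25.0
```

Emit:
creep_tool(
  plan=[0,0,0,0.005,0,0,0,0,0.0025,0,0,0,0,0,0],
)

```text
clock: 27.37
eef_pos: [0.627, 0.0676, 0.1304]
eef_rot: [3.14, -0.0, 1.597]
contact_force: [-5.5, -0.5, 10.8]
grip_width: 0.0334
finger_force: 25.0
```

Emit:
creep_tool(
  plan=[0.06,0,0,0,0,0.06,0,0,0,0,0.06,0,0,0,0,0.06,0,0,0,0,0.06,0,0,0,0,0.06,0,0,-0.1,0,0.06,0,0,-0.2,0,0.06,0,0,-0.2,0,0.06,0,0,-0.15,0,0.06,0,0,0,0],
)

```text
clock: 28.2
eef_pos: [0.628, 0.0676, 0.2662]
eef_rot: [3.133, -0.0, 1.597]
contact_force: [0.7, -0.3, 0.6]
grip_width: 0.0598
finger_force: 0.0
```

Run:
```python
from h import *
t=grab('top')
f=grab('wrist')
for c in blobs(t,(3,110,60),(18,255,255),20,(225,150,440,300)): print('topmod',rect(t,c,.038))
for c in blobs(t,(105,110,60),(130,255,255),20,(230,220,330,300)): print('cov',rect(t,c,.03))
for c in blobs(t,(0,150,90),(8,255,255),5,(120,200,210,290)): print('tab',rect(t,c,.124))
for c in blobs(t,(85,0,70),(125,110,255),300,(120,200,210,290)): print('station',rect(t,c,.055))
h=.0865;ph=2.438-.15*np.arange(12)
P=np.c_[h*np.cos(ph),h*np.sin(ph)];print(np.round(np.diff(P,axis=0)*[-1,-1]*1000,1).tolist())
go(.51,.296,.22,3.10)
```

```text
topmod [ 0.6313 -0.0613  0.0626  0.0378  0.0192]
topmod [0.6311 0.0167 0.0597 0.0053 0.0187]
tab [ 0.4541  0.2952  0.0166  0.0071 -1.556 ]
station [0.4785 0.2678 0.2285 0.1843 0.0402]
[[-9.1, -9.2], [-10.4, -7.8], [-11.4, -6.1], [-12.2, -4.3], [-12.7, -2.5], [-13.0, -0.5], [-12.9, 1.4], [-12.5, 3.3], [-11.9, 5.1], [-11.0, 6.9], [-9.8, 8.4]]
grasp now [0.6271 0.0675 0.1946] yaw 1.5967 shift [ 0.2314 -0.1111 -0.0256] turn 1.5033 q6 0.04 t 28.3 w 0.0597 tilt -1.0 F [ 0.7 -0.2 -0.2]
```

The rows are not in the units I measure in: shifts go in shares of 0.2 m and turns go in shares of 2 pi rad. I convert before sending: 0.029 m / 0.2 = 0.145, -0.0139 m / 0.2 = -0.0695.

Emit:
creep_tool(
  plan=[0.06,0.145,-0.0695,-0.015,0,0.06,0.145,-0.0695,-0.015,0,0.06,0.145,-0.0695,-0.015,0,0.06,0.145,-0.0695,-0.015,0,0.06,0.145,-0.0695,-0.015,0,0.06,0.145,-0.0695,-0.015,0,0.06,0.145,-0.0695,-0.015,0,0.06,0.145,-0.0695,-0.015,0],
)

```text
clock: 28.97
eef_pos: [0.5083, 0.2976, 0.281]
eef_rot: [-3.139, 0.001, 1.597]
contact_force: [-0.2, 0.1, -0.0]
grip_width: 0.0596
finger_force: 0.0
```

Emit:
creep_tool(
  plan=[0.06,0,0,0,-0.0191,0.06,0,0,0,-0.0191,0.06,0,0,0,-0.0191,0.06,0,0,0,-0.0191,0.06,0,0,0,-0.0191,0.06,0,0,0,-0.0191,0.06,0,0,0,-0.0191,0.06,0,0,0,-0.0191,0.06,0,0,0,-0.0191,0.06,0,0,0,-0.0191,0.06,0,0,0,-0.0191,0.06,0,0,0,-0.0191],
)

```text
clock: 29.97
eef_pos: [0.5093, 0.2964, 0.2807]
eef_rot: [-3.14, -0.002, 3.043]
contact_force: [0.4, -1.1, -0.6]
grip_width: 0.06
finger_force: 0.0
```

Emit:
creep_tool(
  plan=[0.05,0,0,0,-0.01,0.05,0,0,0,0,0.05,0,0,0,0],
)

```text
clock: 30.22
eef_pos: [0.5093, 0.2965, 0.2813]
eef_rot: [-3.141, -0.002, 3.097]
contact_force: [-0.5, 0.9, 0.6]
grip_width: 0.0506
finger_force: 0.0
```

Run:
```python
from h import *
f=grab('wrist','w5')
for c in blobs(f,(0,150,60),(8,255,255),30): print('tab',rect(f,c,.124),c.min(0),c.max(0))
for c in blobs(f,(20,120,60),(35,255,255),200): print('guard',rect(f,c,.092),c.min(0),c.max(0))
go(.454,.296,.116,3.10)
t=grab('top')
modules(t,.038,(225,150,330,220))
for c in blobs(t,(3,110,60),(18,255,255),20,(225,150,330,220)): print('topmod',rect(t,c,.038))
cv2.imwrite('pics/t3.png',cv2.resize(t['image'][120:300,120:360,::-1],(800,600),interpolation=2))
```

```text
tab [0.4523 0.2976 0.016  0.0082 1.5353] [268 136] [291 148]
guard [0.6869 0.351  0.4172 0.0346 1.5278] [131 371] [559 401]
guard [ 0.4795  0.2966  0.077   0.0685 -0.0428] [236 125] [323 220]
guard [ 0.6108  0.184   0.0721  0.021  -0.1921] [151 288] [176 356]
guard [0.62   0.3997 0.0721 0.0204 0.105 ] [387 288] [411 356]
grasp now [0.5093 0.2964 0.2164] yaw 3.097 shift [ 0.0551 -0.0028  0.1004] turn 0.003 q6 -1.04 t 30.27 w 0.0504 tilt -1.0 F [-0.7 -0.7 -0.8]
topmod [0.63   0.0019 0.0625 0.0349 0.0187]
topmod [ 0.6313 -0.0613  0.0626  0.0378  0.0192]
topmod [0.6287 0.0674 0.0624 0.0374 0.0226]
```

View pics/w5.png

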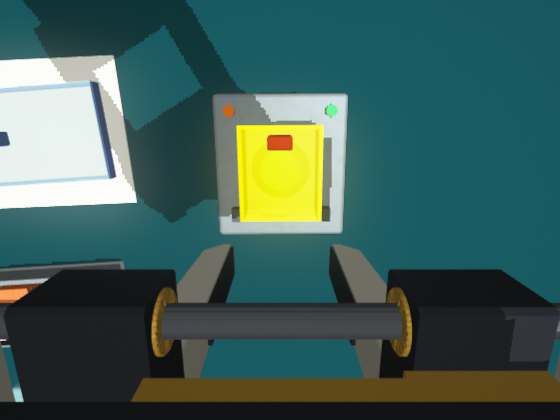

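View pics/t3.png

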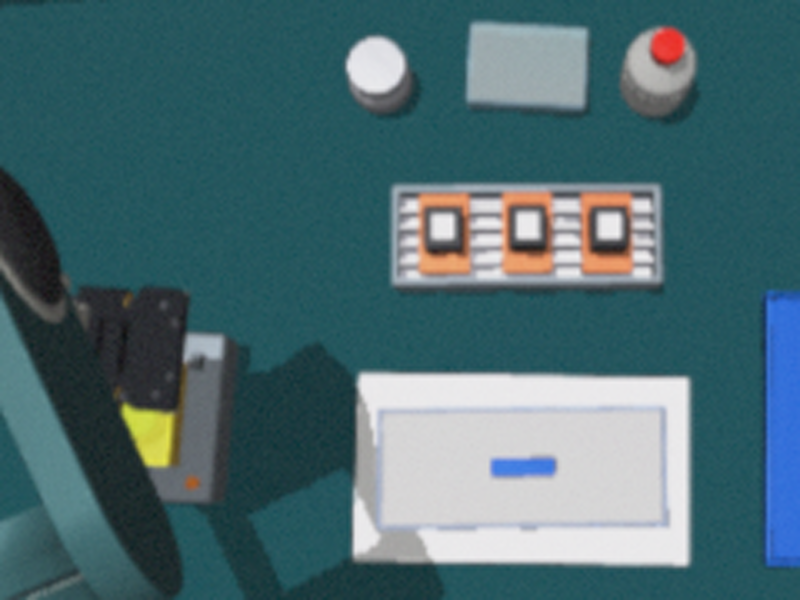

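The wrist view shows the station with the red tab at (280,142) and the guard at (237–323, 125–220). The hinge is at the bottom, towards +x. The top crop shows all three modules seated in the rack, the cover centred on the mat and the bystanders in place.

Converted, 0.03 m / 0.2 = 0.15, 0.0283 m / 0.2 = 0.1415.

Emit:
creep_tool(
  plan=[0.05,0.1415,-0.005,0,0,0.05,0.14,-0.005,0,0,0.05,0,0,0.15,0,0.05,0,0,0.15,0,0.05,0,0,0.1,0,0.05,0,0,0.05,0,0.05,0,0,0.052,0,0.05,0,0,0,0,0.05,0,0,0,0],
)

```text
clock: 31.07
eef_pos: [0.4534, 0.297, 0.1829]
eef_rot: [3.142, 0.0, 3.099]
contact_force: [0.5, -0.1, 0.3]
grip_width: 0.05
finger_force: 0.0
```

Run:
```python
from h import *
go(.453,.297,.116,3.10)
```

```text
grasp now [0.4535 0.297  0.1176] yaw 3.0993 shift [ 0.0005 -0.      0.0016] turn 0.0007 q6 -1.0 t 31.07 w 0.05 tilt -1.0 F [ 0.5 -0.1  0.3]
```

Emit:
creep_tool(
  plan=[0,0,0,0,0,0,0,0,0,0,0,0,0,0,0,0,0,0,0,0,0,0,0,0,0,0,0,0,0,0,0,0,0,0,0],
  force=12,
)

```text
clock: 31.65
eef_pos: [0.4532, 0.2973, 0.1826]
eef_rot: [3.14, 0.0, 3.1]
contact_force: [-0.1, 4.4, 0.1]
grip_width: 0.0181
finger_force: 12.0
```

Emit:
creep_tool(
  plan=[0,-0.048,0,-0.046,0,0,-0.0545,0,-0.038,0,0,-0.0595,0,-0.0295,0,0,-0.0635,0,-0.0205,0,0,-0.066,0,-0.011,0,0,-0.0665,0,-0.001,0,0,0,0,0,0],
)

```text
clock: 32.23
eef_pos: [0.5265, 0.2944, 0.2123]
eef_rot: [3.14, 0.001, 3.099]
contact_force: [1.4, 6.1, 6.6]
grip_width: 0.0181
finger_force: 12.0
```

Converted, -0.0132 m / 0.2 = -0.066, -0.0128 m / 0.2 = -0.064.

Emit:
creep_tool(
  plan=[0,-0.066,0,0.009,0,0,-0.064,0,0.019,0,0,-0.0605,0,0.0285,0,0,-0.0555,0,0.037,0,0,-0.0495,0,0.045,0,0,0,0,0,0,0,0,0,0,0],
)

```text
clock: 32.82
eef_pos: [0.5847, 0.2922, 0.1842]
eef_rot: [3.139, 0.002, 3.1]
contact_force: [3.7, 9.0, 2.5]
grip_width: 0.0181
finger_force: 12.0
```

Run:
```python
from h import *
f=grab('scene');cv2.imwrite('pics/s2.png',cv2.resize(f['image'][120:300,340:500,::-1],(640,720))[:600])
```

```text
(no output)
```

View pics/s2.png

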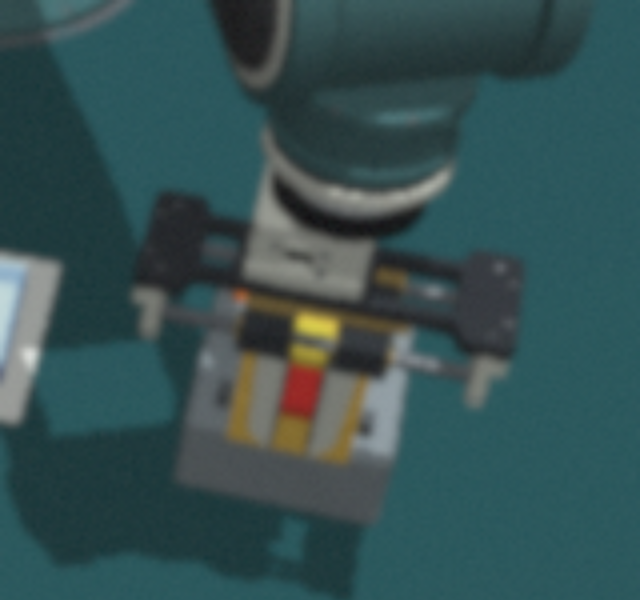

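The scene crop shows the guard standing upright with the red tab at (302,390) between the fingers.

Converted, -0.035 m / 0.2 = -0.175, -0.03 m / 0.2 = -0.15.

Emit:
creep_tool(
  plan=[0.05,0,0,0,0,0.05,0,0,0,0,0.05,0,0,0,0,0.05,0,0,0,0,0.05,0,0,0,0,0.05,0,0,0,0,0.05,0,0,-0.15,0,0.05,0,0,-0.175,0,0.05,0,0,0,0,0,0,0,0,0,0,0,0,0,0,0,0,0,0,0],
)

```text
clock: 33.87
eef_pos: [0.5835, 0.2913, 0.2476]
eef_rot: [-3.141, -0.001, 3.1]
contact_force: [-0.4, 0.9, -1.1]
grip_width: 0.0344
finger_force: 0.0
```

Emit:
creep_tool(
  plan=[0,0.175,-0.005,0,0,0,0.175,-0.005,0,0,0,0.17,-0.005,0,0,0,0,0,0,0,0,0,0,0,0,0,0,0,0,0],
)

```text
clock: 34.37
eef_pos: [0.4799, 0.2928, 0.2484]
eef_rot: [-3.141, -0.0, 3.1]
contact_force: [-0.2, -0.1, -0.0]
grip_width: 0.0008
finger_force: 0.0
```

Run:
```python
from h import *
f=grab('scene');cv2.imwrite('pics/s3.png',cv2.resize(f['image'][120:300,340:500,::-1],(640,720))[:600])
go(.479,.296,.0957,3.10)
```

```text
grasp now [0.4802 0.2927 0.1831] yaw 3.0997 shift [0.0013 0.0033 0.0874] turn 0.0003 q6 -1.03 t 34.42 w 0.0002 tilt -1.0 F [-0.6 -0.  -0.6]
```

View pics/s3.png

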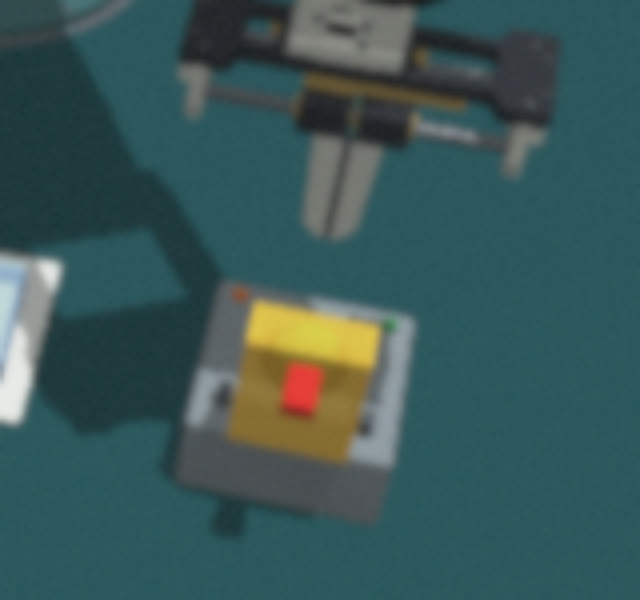

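The scene crop shows the guard standing open by itself with the closed fingers clear above the button side. Next I'll press the button.

Emit:
creep_tool(
  plan=[0,0.005,0.015,0.15,0,0,0,0,0.15,0,0,0,0,0.075,0,0,0,0,0.035,0,0,0,0,0.015,0,0,0,0,0,0],
)

```text
clock: 34.92
eef_pos: [0.4794, 0.2958, 0.1637]
eef_rot: [-3.141, -0.001, 3.099]
contact_force: [-0.8, 0.9, 0.9]
grip_width: 0.0007
finger_force: 0.0
```

Emit:
creep_tool(
  plan=[0,0,0,0.015,0,0,0,0,0.015,0,0,0,0,0,0,0,0,0,0,0],
)

```text
clock: 35.25
eef_pos: [0.4793, 0.296, 0.1587]
eef_rot: [3.141, 0.001, 3.1]
contact_force: [2.0, 0.4, 2.9]
grip_width: 0.0005
finger_force: 1.4
```

Emit:
creep_tool(
  plan=[0,0,0,0.0075,0,0,0,0,0,0,0,0,0,0,0],
)

```text
clock: 35.5
eef_pos: [0.4791, 0.2959, 0.1567]
eef_rot: [3.141, 0.001, 3.1]
contact_force: [3.0, 0.6, 4.0]
grip_width: 0.0002
finger_force: 2.0
```

Converted, 0.0015 m / 0.2 = 0.0075.

Emit:
creep_tool(
  plan=[0,0,0,0.0075,0,0,0,0,0.0075,0,0,0,0,0,0,0,0,0,0,0],
)

```text
clock: 35.83
eef_pos: [0.4792, 0.296, 0.1551]
eef_rot: [3.141, 0.001, 3.1]
contact_force: [-4.0, -3.1, 20.8]
grip_width: 0.0006
finger_force: 10.3
```

Emit:
creep_tool(
  plan=[0,0,0,-0.15,0,0,0,0,-0.175,0,0.05,0,0,-0.15,0,0.05,0,0,0,0,0.05,0,0,0,0,0.05,0,0,0,0,0.05,0,0,0,0,0.05,0,0,0,0,0.05,0,0,0,0,0.05,0,0,0,0],
)

```text
clock: 36.67
eef_pos: [0.4788, 0.2958, 0.2477]
eef_rot: [-3.141, -0.001, 3.1]
contact_force: [-0.1, 0.6, -1.1]
grip_width: 0.0482
finger_force: 0.0
```

Run:
```python
from h import *
go(.5847,.2922,.1842-.0653,3.10)
```

```text
grasp now [0.4787 0.2957 0.1824] yaw 3.0998 shift [-0.1061  0.0009  0.0634] turn 0.0002 q6 -1.02 t 36.67 w 0.0482 tilt -1.0 F [-0.1  0.6 -1.1]
```

Converted, -0.036 m / 0.2 = -0.18, -0.035 m / 0.2 = -0.175.

Emit:
creep_tool(
  plan=[0.05,-0.18,0.003,0,0,0.05,-0.175,0.003,0,0,0.05,-0.175,0.003,0,0,0.05,0,0,0.15,0,0.05,0,0,0.1,0,0.05,0,0,0.0625,0,0.05,0,0,0,0,0,0,0,0,0,0,0,0,0,0,0,0,0,0,0,0,0,0,0,0,0,0,0,0,0],
  force=12,
)

```text
clock: 37.67
eef_pos: [0.5849, 0.2933, 0.1868]
eef_rot: [3.141, 0.001, 3.1]
contact_force: [0.2, 0.2, 0.1]
grip_width: 0.0215
finger_force: 0.0
```

Emit:
creep_tool(
  plan=[0,0,0,0,0,0,0,0,0,0,0,0,0,0,0],
)

```text
clock: 37.92
eef_pos: [0.5851, 0.2928, 0.1865]
eef_rot: [-3.141, 0.001, 3.1]
contact_force: [0.6, -5.0, 2.1]
grip_width: 0.0174
finger_force: 12.0
```

Pinched. Now I'll run the arc in reverse.

Converted, 0.0132 m / 0.2 = 0.066, 0.0128 m / 0.2 = 0.064.

Emit:
creep_tool(
  plan=[0,0.0495,0,-0.045,0,0,0.0555,0,-0.037,0,0,0.0605,0,-0.0285,0,0,0.064,0,-0.019,0,0,0.066,0,-0.009,0,0,0,0,0,0],
)

```text
clock: 38.42
eef_pos: [0.5241, 0.2952, 0.2139]
eef_rot: [-3.14, -0.0, 3.1]
contact_force: [-1.3, -7.7, -0.6]
grip_width: 0.0176
finger_force: 12.0
```

Emit:
creep_tool(
  plan=[0,0.0665,0,0.001,0,0,0.066,0,0.011,0,0,0.0635,0,0.0205,0,0,0.0595,0,0.0295,0,0,0.0545,0,0.038,0,0,0.048,0,0.046,0,0,0,0,0.01,0,0,0,0,0,0,0,0,0,0,0],
)

```text
clock: 39.17
eef_pos: [0.4533, 0.298, 0.1824]
eef_rot: [-3.139, -0.002, 3.1]
contact_force: [-9.3, -8.8, 6.1]
grip_width: 0.0178
finger_force: 12.0
```

Converted, -0.035 m / 0.2 = -0.175, -0.03 m / 0.2 = -0.15.

Emit:
creep_tool(
  plan=[0.05,0,0,0,0,0.05,0,0,0,0,0.05,0,0,0,0,0.05,0,0,0,0,0.05,0,0,0,0,0.05,0,0,0,0,0.05,0,0,-0.15,0,0.05,0,0,-0.175,0,0.05,0,0,-0.15,0,0.05,0,0,0,0],
)

```text
clock: 40.0
eef_pos: [0.4552, 0.2992, 0.2839]
eef_rot: [3.137, 0.006, 3.1]
contact_force: [0.5, 1.1, 0.8]
grip_width: 0.0505
finger_force: 0.0
```

Emit:
creep_tool(
  plan=[0.05,-0.15,0,0,0,0.05,-0.13,0,0,0,0.05,0,0,0,0,0.05,0,0,0,0],
)

```text
clock: 40.33
eef_pos: [0.5109, 0.2961, 0.2766]
eef_rot: [-3.141, -0.001, 3.099]
contact_force: [-1.1, -0.9, 0.4]
grip_width: 0.0501
finger_force: 0.0
```

Run:
```python
from h import *
f=grab('wrist','w6')
for c in blobs(f,(0,150,60),(8,255,255),30): print('tab',rect(f,c,.124),c.min(0),c.max(0))
for c in blobs(f,(20,120,60),(35,255,255),800): print('guard',rect(f,c,.092),c.min(0),c.max(0))
go(.51,.296,.2164)
t=grab('top')
for c in blobs(t,(3,110,60),(18,255,255),20,(225,150,440,300)): print('topmod',rect(t,c,.038))
for c in blobs(t,(105,110,60),(130,255,255),20,(255,240,300,280)): print('cov',rect(t,c,.045))
```

```text
tab [0.4526 0.2976 0.0163 0.0087 1.5294] [268 134] [292 147]
guard [0.6843 0.3497 0.4112 0.034  1.5288] [130 371] [559 401]
guard [ 0.4797  0.2965  0.0771  0.0686 -0.0413] [236 123] [324 220]
guard [ 0.6096  0.1869  0.0707  0.0205 -0.1882] [152 288] [177 356]
guard [0.6184 0.3968 0.071  0.0203 0.1255] [385 288] [410 356]
grasp now [0.5101 0.2962 0.2115] yaw 3.0993 shift [ 0.0001 -0.0002 -0.0049] turn 0 q6 -1.05 t 40.38 w 0.0499 tilt -1.0 F [-0.3  0.3 -0.5]
topmod [0.63   0.0019 0.0625 0.0349 0.0187]
topmod [ 0.6313 -0.0613  0.0626  0.0378  0.0192]
topmod [0.6287 0.0674 0.0624 0.0374 0.0226]
cov [ 0.4432  0.0016  0.0441  0.0103 -1.5563]
```

Run:
```python
from h import *
f=grab('scene');cv2.imwrite('pics/s4.png',cv2.resize(f['image'][120:340,180:480,::-1],(800,587)))
```

```text
(no output)
```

View pics/s4.png

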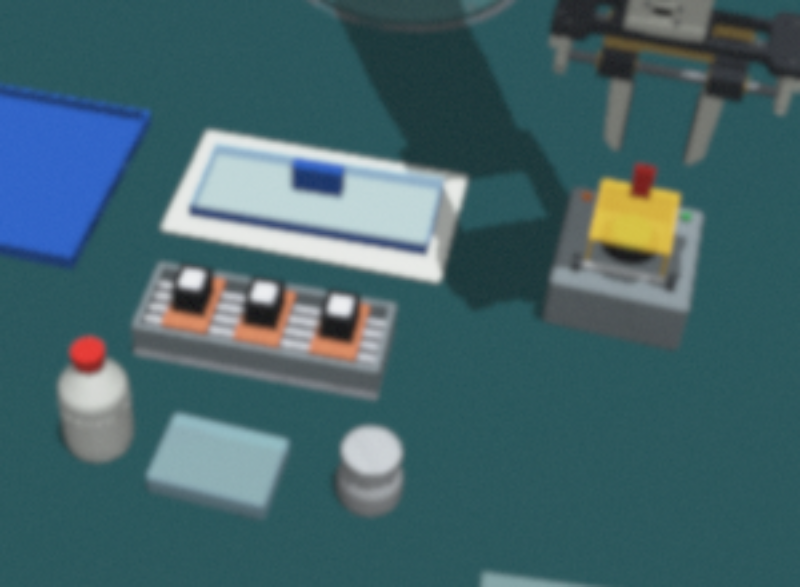

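The scene crop shows the guard shut with its tab back at (643,180). The three modules are seated level, the cover is flat on the mat, the tray is empty and the bystanders are where they were.

```bash
python3 -c "
from workcell import manip, grab_frame, close_job
print(close_job())"
```

```text
the job is handed in; nothing more can be done
None
```

The job is handed in, though no verdict came back: by the cameras the cover lies centred on the mat, all three modules are seated and the guard is shut again after the start button was pressed, with the bystanders where they were.

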